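Clamp a doming punch in the V-block

ROBOT

A 6-joint arm with a two-finger parallel gripper is mounted at the origin on the work surface. World frame = base frame: x ahead of the robot, y to its left, z up, the work surface at z = 0. Lengths are in m, angles in rad, forces in N, time in s.
With the tool pointing down it reaches from about 0.3 to 0.775 m from the base axis. Payload 14.6 kg.
Tool frame: the origin (TCP) lies at the very end of the fingers, on their centre line; the grasp point (between the pads) lies 19 mm behind it; z points along the fingers, y is the line along which they close (so a half turn about z gives the same grasp; the last joint's range is limited). The gripper opens to 94 mm and grips with 3 to 60 N. Pads are 16 mm wide; open, the fingers measure 119 mm over their backs; the gripper's body (75 mm by 177 mm) begins 78 mm behind the grasp point.
Start: joints at [-1.269, 0.3, 1.521, -0, 1.321, -0.067], TCP at [0.198, -0.513, 0.205] pointing down, gripper open.
Joint ranges: [-3.03, 3.03], [-0.79, 2.21], [0.23, 2.52], [-1.04, 4.18], [0, 3.07], [-2.55, 2.55]. Speed limits (rad/s): [2.22, 2.22, 2.57, 3.14, 3.14, 3.14].

INTERFACE

Orientations are given as [roll, pitch, yaw] about the fixed x, y, z axes, in that order (R = Rz(yaw) Ry(pitch) Rx(roll)).
In Python, from station import ctrl, cams gives the robot as it stands. The module is installed in compiled form; this text tells all that it offers.
- The arm moves only by the tool arm_command, never from a script. Its argument "plan" is a list that holds one entry, the list of rows, each a list of 7 numbers: the shift along the tool's x, y, z in fractions of the full range, 1 being 75 cm, then the turn, a rotation vector about the tool's x, y, z in parts of the range, where 1.0 means 60 degrees, then the closure, from -1 (fully open) to 1 (shut). A call has 1 to 12 rows; each row is the pose to reach, as a shift and turn from the pose commanded when the call began, along the tool's axes at that moment; what a row does not reach only later rows make up. A row lasts 1/10 s, in which the tool goes at most 50 mm and 8.59 degrees, less where a joint would pass 70% of its speed; a pose out of reach is approached as far as the arm can. No shift or turn number may pass 1 either way. A call with a gripper value outside its range is refused whole. The fingers move at their own pace and stop on an object; "squeeze" is the grip in N (left out, the last holds). Time passes only in rows, so rows that repeat a pose let the fingers close. It gives the time, the measured TCP pose, the force, the opening and the grip force at its end, in the units of the state.
- ctrl.get_obs(): the state, without advancing time (a new reading comes with each control period).
- cams.camera(name): name is "side" or "top"; returns (picture, depth): 384x512x3 uint8, blue, green, red; 384x512 float32, m along the optical axis (not along the pixel's ray), 0 where there is no reading.
- cams.camera_info(name): a dict with "fx", "fy", "cx", "cy" (pixels), "world_to_cam" (4x4, takes a point from world to camera coordinates). Camera axes: x right, y down, z forward; pixel columns grow to the right and rows downward; lengths in m; the calibration is good to about 2 mm. A picture is of the moment at which its call begins. camera_info takes no time and is no camera call.
- ctrl.hand_in(): hands the job in; it is judged then, once.
The state is a dict: "time_s": time; "qpos": joint angles; "joint_vel": joint speeds; "tau": joint torques, N m; "ee_pos": TCP position; "eef_rot": TCP orientation; "force": force on the tool from outside, world axes, zero at the start; "moment": the same for the moment, N m; "grip_width": finger opening in m; "grip_force": force on a finger pad.
Only numpy, scipy, OpenCV 4.12 (cv2) and the standard library are available. Lean on these libraries where they do the work, as an engineer would, in place of code of your own. Each camera call takes 0.05 s, during which the arm holds its last target. There are 200 camera calls.

TASK

Take the round-nosed doming punch from the bamboo rest and lay it softly in the V-block, nose out over the open end, then press it gently but firmly back along the Vs until its flat end bears on the end stop. With it home, swing the clamp strap over it and press the strap's thumb knob down, without forcing it, until the spring bolt snaps over the strap's tongue, then let go. Do not drop or ram the punch, and leave everything else where it is.

Things in the scene. Friction and masses are not known exactly. Their poses are not given: they have to be found in the camera images.
- punch: the round-nosed steel doming punch, loose, about 0.36 kg: shank 20 mm in diameter and 134 mm long with a flat end, then a neck and a ball nose 18 mm in diameter, 160 mm in all. Origin on its axis at its balance point, 70 mm from the flat end, 90 mm from the nose tip; +y runs along it to the flat end (it may be rolled). It starts in a groove of the rest, its axis 26 mm above the table
- punch_butt (a point): centre of the flat end of the round-nosed punch (70 mm from its origin along its +y)
- cone_punch: a second steel punch, in the rest's other groove: the same 20 mm shank, but ending in a long blunt cone, not a ball; 150 mm long, origin on its axis 70 mm from its flat end, +y towards the flat end. Not wanted; leave it lying
- rest: bamboo rest, fixed: a board 140 (x) x 120 (y) x 6 mm with two cross strips 12 mm wide at y = -45 and +45, tops at 20 mm, notched for two punches that lie along y at x = -36 and +36, flat ends to +y; which punch lies in which varies. Free space down to the board between the strips. Origin: centre of its underside
- vblock: V-block fixture, fixed: base plate 12 mm thick (x -49 to 73, y -90 to 106 mm), two 90-degree V saddles 44 mm wide at y -62 to -32 and 32 to 62, tops 43 and V bottoms 30 mm above the table, free space between them. Origin: middle of the Vs at table level. The Vs run along y; a 20 mm bar in them has its axis at x = 0, z = 44.1 mm. Stop at +y, open end at -y; strap hinge at -x, bolt at +x
- bolt_housing (a point): top of the spring bolt's housing on the fixture's +x side, at fixture x = 60, y = 51, z = 80 mm; the housing is 22 (x) x 26 (y) mm and does not reach over the thumb knob
- stop: end stop, a rigid steel screw 12 mm in diameter through a bracket (40 mm wide, 60 mm tall) at fixture y = 92 mm. Origin: centre of the face that the punch's flat end must meet, on the axis of a bar in the Vs, 70 to 76 mm from the fixture's origin along its +y (the setting varies); the face looks to -y
- strap: clamp strap, steel, 15 mm wide, 5 mm thick, 79.5 mm long, on a friction hinge (stays where left; about 1 N at the knob moves it). Origin on the hinge axis, at fixture x = -31, y = 51, z = 64.5 mm; its +x runs along the strap, +z is its outer side, vertical when it is closed and level over the punch. It starts open, swung back 1.75 to 2.1 rad from closed, leaning to the fixture's -x
- knob_top (a point): centre of the flat top of the strap's thumb knob (18 mm in diameter, 11 mm tall), 56 mm out along the strap's x and 13.5 mm along its z; with the strap level it is at fixture x = 25, y = 51, z = 78 mm. Pressing it down the last few degrees takes about 10 N; the bolt snaps when the strap is level, and only 1.8 mm lower at the knob the strap meets a hard limit
- pad: sprung black pad, 12 mm in diameter, on the strap's underside 31 mm from the hinge; it meets the punch about 0.1 rad before the strap is level and then presses on it with 4 to 10 N, lifting the strap again if the bolt has not caught. Origin on the strap's mid-plane
- bolt (a joint): spring bolt with a bevelled nose on the fixture's +x side, m: 0 = sprung fully out (over the strap's tongue once the strap is down), grows to about 0.004 while the descending tongue pushes it back
- jar: small clear plastic jar with a white lid, 47 mm in diameter, 34 mm tall; origin under its centre
- dish: shallow green glazed dish, 110 mm in diameter, 26 mm tall; origin under its centre
- solder_block: white soldering brick, 100 x 190 x 32 mm, with brass rings on it; origin under its centre
- caliper: blue caliper, 215 mm long, lying flat; origin under the middle of its beam
- pliers: pliers with light-blue grips, 155 mm long, lying flat; origin near the joint
- cup: brown paper cup, 74 mm wide, 90 mm tall; origin under its centre
Not all that is in view belongs to the job. What is shaped like the punch but green or turquoise is not meant.

How it is judged:
On the way:
1. the punch lies in both Vs and its flat end is pressed against the end stop (more than 1.5 N for 0.2 s) while the strap still stands open (distance between punch_butt and stop below 0.0025 m and angle between the y axis of punch and the y axis of vblock, either way round below 0.03 rad and contact force between punch and stop above 1.5 N and angle between strap's own z axis and vertical above 1.2 rad), for 0.2 s.
At the end, for the whole second after the job is handed in: The punch lies at rest in both Vs, its axis within 0.03 rad of theirs and the centre of its flat end within 2.5 mm of the stop's face centre; the strap is level over it (within 0.04 rad), held down by the bolt (less than 1.5 mm from fully out), its pad pressing on the punch with more than 5 N (distance between punch_butt and stop below 0.0025 m and angle between the y axis of punch and the y axis of vblock, either way round below 0.03 rad and angle between strap's own z axis and vertical below 0.04 rad and contact force between strap and punch above 5 N and value of joint bolt below 0.0015 m and linear speed of punch below 0.01 m/s); the robot touches nothing.
It fails at once if the punch is rammed against the end stop (more than 25 N) (contact force between punch and stop above 25 N).
It fails at once if the punch is dropped or forced into the Vs (more than 45 N on the V-block while the strap is open) (contact force between punch and vblock above 45 N and angle between strap's own z axis and vertical above 1.2 rad).
It fails at once if the strap is forced (the fingers press on it with more than 30 N) (contact force between the fingers and strap above 30 N).
It fails at once if something else on the bench is moved (more than 20 mm) (distance of any of cone_punch, jar, dish, solder_block, caliper, pliers, cup from where it was at the start of the episode above 0.02 m).
It also fails if it takes over 72 s, if anything falls off the work surface, if the arm or the gripper's body presses on something with over 40 N, if the wrist force passes 120 N, or if a joint passes its speed limit or range.

## Working session

There is one attempt and no reset: what is moved stays moved. The work goes in short steps, Python scripts to look and compute and a tool call to move; the robot and the scene stay as the last step left them, time stands still between calls to the robot, and variables do not carry over. Pictures are saved under pics/ and viewed, at most 10 in all, crops included, and the job is handed in when it is done.

Besides the shell and the picture viewer there is one more tool, called after "Request:" as name(argument=value, ...) on one line, values as JSON. arm_command: Moves the arm, as the interface text tells. Its arguments: {"type":"object","properties":{"plan":{"type":"array"},"squeeze":{"type":"number"}},"required":["plan"]}

```bash
mkdir -p pics; cat > h.py <<'E'
import numpy as np, cv2
from station import ctrl, cams
def snap(n):
    im,d=cams.camera(n); i=cams.camera_info(n); np.savez('%s.npz'%n,im=im,d=d); return im,d,i
def pts(d,i):
    v,u=np.indices(d.shape); c=np.stack([(u-i['cx'])/i['fx']*d,(v-i['cy'])/i['fy']*d,d],-1)
    T=np.linalg.inv(i['world_to_cam']); return c@T[:3,:3].T+T[:3,3]
def ray(i,u,v,z):
    T=np.linalg.inv(i['world_to_cam']); r=T[:3,:3]@[(u-i['cx'])/i['fx'],(v-i['cy'])/i['fy'],1]; o=T[:3,3]
    return o+r*(z-o[2])/r[2]
E
python3 - <<'E'
from h import *
for n in('top','side'):
    im,d,i=snap(n); cv2.imwrite(f'pics/{n}0.png',cv2.resize(im,(800,600),interpolation=cv2.INTER_CUBIC)); print(n,i['fx'],i['cx'],i['cy'],np.linalg.inv(i['world_to_cam']).round(3).tolist())
print(ctrl.get_obs())
E
```

```text
top 490.1410515181016 252.4537475621258 188.16566589505646 [[-0.029, -0.974, 0.224, 0.224], [-1.0, 0.03, -0.0, -0.042], [-0.006, -0.223, -0.975, 1.465], [0.0, 0.0, 0.0, 1.0]]
side 381.40641919431357 257.68315963703475 192.65382013700273 [[-0.975, -0.143, 0.172, 0.316], [-0.223, 0.664, -0.714, 0.932], [-0.012, -0.734, -0.679, 1.01], [0.0, 0.0, 0.0, 1.0]]
{'time_s': 0.1, 'qpos': array([-1.26859709e+00,  3.00415636e-01,  1.52149049e+00,  1.70888016e-05,
        1.32066765e+00, -6.66145839e-02]), 'joint_vel': array([-0.00106622, -0.0005575 , -0.00227186,  0.00045141,  0.00056211,
       -0.00054125]), 'tau': array([ 5.19941077e-04, -5.32648730e+01, -3.53286338e+01,  7.09338533e-02,
        2.34735967e-02, -7.32898320e-05]), 'ee_pos': array([ 0.1982099 , -0.51281208,  0.20495507]), 'eef_rot': array([-3.14061481e+00, -8.18247453e-05,  3.68809541e-01]), 'force': array([-0.97569064, -0.30486355, -0.79847649]), 'moment': array([ 0.02420173, -0.01187927,  0.02346652]), 'grip_force': 0.0, 'grip_width': 0.09347791489445216}
```

View pics/top0.png

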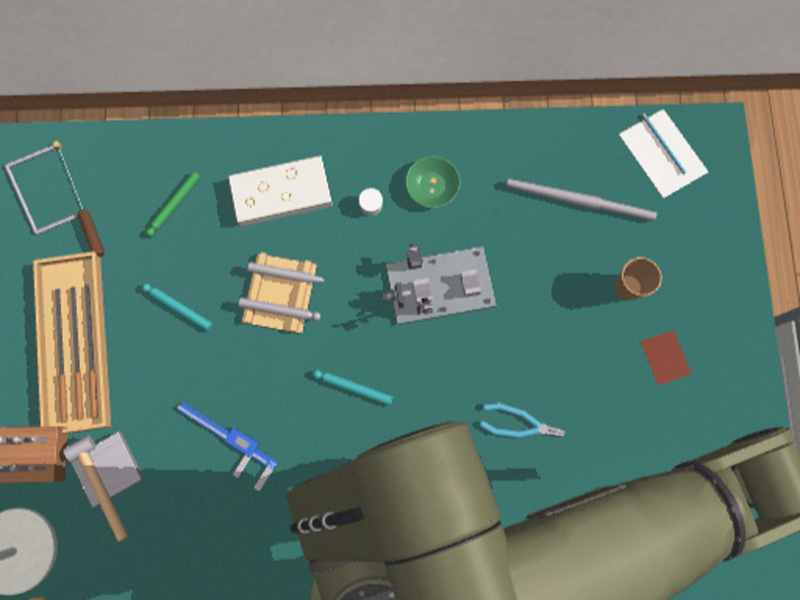

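View pics/side0.png

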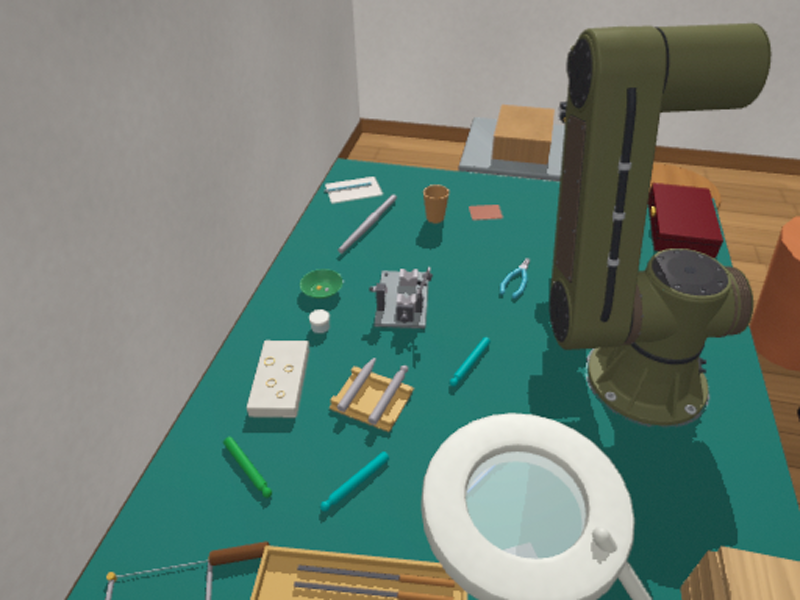

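The top view shows the rest at about (280,292) and the V-block at about (440,285), with the arm clear of both. The lower punch in the rest seems to end in a ball at (316,316); I'll check that on enlarged crops.

```bash
python3 - <<'E'
from h import *
t=np.load('top.npz')['im'][150:220,145:325]; s=np.load('side.npz')['im'][165:280,205:285]
a=cv2.resize(t,None,fx=4.4,fy=4.4,interpolation=cv2.INTER_CUBIC)
cv2.imwrite('pics/c1.png',a)
cv2.imwrite('pics/c2.png',cv2.resize(s,None,fx=5,fy=5,interpolation=cv2.INTER_CUBIC))
E
```

```text
(no output)
```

View pics/c1.png

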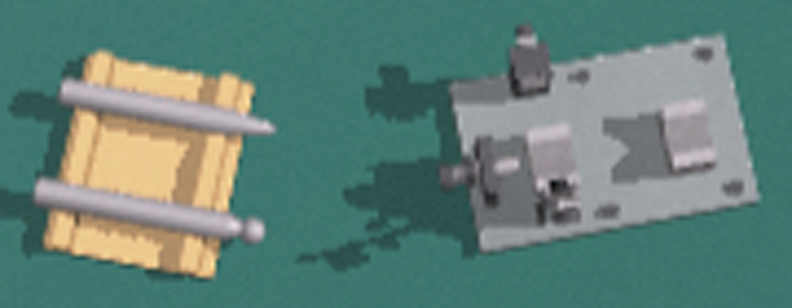

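View pics/c2.png

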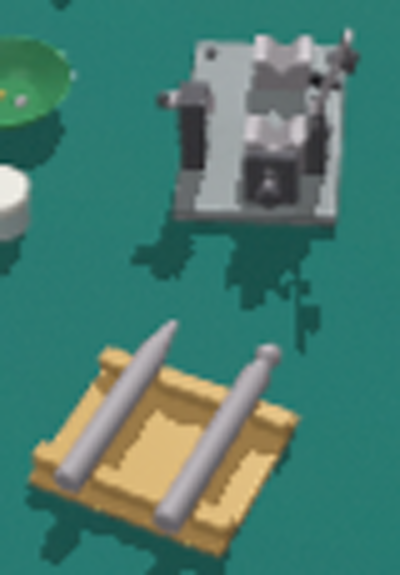

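The crops show the ball-nosed punch is the lower one, with its flat end at crop (40,192) and its ball at (263,231). The upper one is the cone. The V-block's stop faces image left (+y), and the strap leans back at about (562,205). Next I'll measure with the calibration.

```bash
cat > m.py <<'E'
from h import *
def load(n):
    z=np.load(n+'.npz'); i=cams.camera_info(n); return z['im'],z['d'],i,pts(z['d'],i)
def sat(im): return cv2.cvtColor(im,cv2.COLOR_BGR2HSV)[...,1]
def line(P):  # axis of a grey bar from its top points
    c=P[:,:2].mean(0); w=np.linalg.svd(P[:,:2]-c)[2][0]; w*=np.sign(w[1]); s=(P[:,:2]-c)@w
    return c,w,s.min(),s.max()
E
python3 - <<'E'
from m import *
for n,(a,b,c,e) in {'top':(155,215,150,210),'side':(225,280,205,270)}.items():
    im,d,i,P=load(n); M=(sat(im)<60).astype(np.uint8); M2=np.zeros_like(M); M2[a:b,c:e]=M[a:b,c:e]
    k,L,st,_=cv2.connectedComponentsWithStats(M2)
    for j in range(1,k):
        if st[j,4]<60: continue
        # silhouette onto axis height 0.026, plus depth
        v,u=np.where(L==j); R=np.array([ray(i,x,y,.026) for x,y in zip(u,v)]); z=P[L==j][:,2]
        cc,w,lo,hi=line(R); cd,wd,l2,h2=line(P[L==j])
        print(n,st[j],'sil',cc.round(4),'yaw',np.arctan2(-w[0],w[1]).round(4),'butt',(cc+w*hi).round(4),'nose',(cc+w*lo).round(4),'len',(hi-lo).round(4),'| depth butt',(cd+wd*h2).round(4),'nose',(cd+wd*l2).round(4),'z',np.percentile(z,[10,50,90]).round(4))
im,d,i,P=load('top')
M=np.zeros(d.shape,np.uint8); M[150:220,240:325]=((sat(im)<75)&(P[...,2]>.008)&(P[...,2]<.016))[150:220,240:325]
cs=max(cv2.findContours(M,0,2)[0],key=cv2.contourArea)
Q=np.array([ray(i,x,y,.012)[:2]*1000 for x,y in cs[:,0]],np.float32); r=cv2.minAreaRect(Q); print('plate',r,cv2.boxPoints(r).round(1).tolist())
sd=(P[...,2]>.02); sd[:150]=0;sd[220:]=0;sd[:,:240]=0;sd[:,325:]=0
np.set_printoptions(linewidth=250)
for v in range(152,215): 
    x=np.where(sd[v])[0]
    if len(x): print(v,' '.join(f'{u}:{int(P[v,u,2]*1000)}' for u in x))
E
```

```text
top [158 167  50  14 295] sil [0.604  0.1729] yaw -0.2153 butt [0.6193 0.243 ] nose [0.5868 0.0941] len 0.1524 | depth butt [0.6325 0.2466] nose [ 0.4705 -0.1442] z [0.0264 0.0332 0.0385]
top [152 188  53  17 331] sil [0.5327 0.1834] yaw -0.216 butt [0.5493 0.259 ] nose [0.515  0.1026] len 0.1602 | depth butt [0.5574 0.2632] nose [ 0.4337 -0.1114] z [0.0266 0.0335 0.0386]
side [216 229  24  34 211] sil [0.6047 0.1726] yaw -0.2023 butt [0.6189 0.242 ] nose [0.588  0.0913] len 0.1538 | depth butt [0.4678 0.9584] nose [0.6158 0.097 ] z [0.0277 0.0339 0.0374]
side [236 234  25  38 242] sil [0.5329 0.1827] yaw -0.2082 butt [0.5492 0.26  ] nose [0.5149 0.0975] len 0.1661 | depth butt [0.5463 0.2587] nose [0.5087 0.0801] z [0.0273 0.0338 0.0372]
plate ((573.717041015625, -132.19683837890625), (122.17525482177734, 195.47413635253906), 9.015216827392578) [[498.1000061035156, -45.20000076293945], [528.7000122070312, -238.3000030517578], [649.4000244140625, -219.1999969482422], [618.7000122070312, -26.100000381469727]]
156 262:73 263:76 264:78 265:70
157 262:76 263:73 264:77 265:75
158 262:70 2
[... 4228 characters left out ...]
76:64 312:21
194 255:56 256:59 257:52 258:48 267:64 268:71 269:71 270:76 271:79 272:82 273:91 274:98 275:71 276:63 292:1465 312:20
195 255:42 256:48 257:35 258:35 266:65 267:66 268:70 269:82 270:101 271:109 272:116 273:122 274:128 275:134
196 255:27 256:27 257:21 258:21 267:68 268:69 269:67 270:120 271:138 272:137 273:142 274:138 275:140 276:139 280:20 297:1465
197 267:47 268:65 271:139 272:146 273:135 274:138 275:121
198 267:33 268:59 271:116 272:126 273:119 274:126 275:123 276:119 282:22
199 267:31 268:45 271:116 272:120 273:121 274:125 275:121 276:120 281:22
200 261:1465 267:20 268:29 271:122 272:125 273:120 274:117 275:121
201 268:20 278:20
205 296:1465
206 309:1465
214 251:1465 252:1465
```

```bash
cat >> h.py <<'E'
from scipy.spatial.transform import Rotation as Ro
def go(p,yaw):
    o=ctrl.get_obs(); R=Ro.from_euler('xyz',o['eef_rot']).as_matrix(); T=(Ro.from_euler('z',yaw)*Ro.from_euler('x',np.pi)).as_matrix()
    print('shift mm',(R.T@(np.array(p)-o['ee_pos'])*1000).round(1),'turn',Ro.from_matrix(R.T@T).as_rotvec().round(4))
E
python3 - <<'E'
from m import *
yaw=.1572; ex=np.array([np.cos(yaw),np.sin(yaw)]); ey=np.array([-ex[1],ex[0]]); O=np.array([.5631,-.1420])
def loc(p): q=np.asarray(p)[...,:2]-O; return np.stack([q@ex,q@ey],-1)*1000
for n in('top','side'):
    im,d,i,P=load(n); l=loc(P); z=P[...,2]*1000
    def rep(name,m): print(n,name,m.sum(),'x',np.percentile(l[m][:,0],[2,50,98]).round(1),'y',np.percentile(l[m][:,1],[2,50,98]).round(1),'z',np.median(z[m]).round(1))
    inn=(abs(l[...,0])<110)&(abs(l[...,1])<120)
    rep('saddle-',inn&(abs(l[...,1]+47)<25)&(abs(l[...,0])<35)&(z>24)&(z<50))
    rep('saddle+',inn&(abs(l[...,1]-47)<25)&(l[...,0]>-20)&(l[...,0]<35)&(z>24)&(z<50))
    rep('housing',inn&(l[...,0]>38)&(z>70))
    rep('strap',inn&(l[...,0]<-25)&(z>95))
    rep('straptop',inn&(l[...,0]<-25)&(z>130))
    rep('bracket',inn&(l[...,1]>80)&(z>50)&(abs(l[...,0])<30))
    rep('screw',inn&(l[...,1]>60)&(l[...,1]<86)&(z>38)&(abs(l[...,0])<10))
    M=np.zeros(d.shape,np.uint8); M[(inn&(sat(im)<75)&(z>8)&(z<16))]=255
    if n=='side':
        cs=max(cv2.findContours(M,0,2)[0],key=cv2.contourArea); Q=np.array([ray(i,x,y,.012)[:2]*1000 for x,y in cs[:,0]],np.float32); print('plate',cv2.minAreaRect(Q))
    # screw end by ray at z=.050 (its top)
    if n=='top': print('screw end cols',[loc(ray(i,u,187.5,.05)).round(1).tolist() for u in (257,262,263)])
w=np.array([.214,.977]); print('grip',np.array([.5493,.2592])-.082*w)
go([.532,.179,.12],np.pi/2-.215)
E
```

```text
top saddle- 164 x [-22.1   0.5  21.6] y [-61.7 -46.  -32. ] z 39.5
top saddle+ 134 x [-17.    4.1  21.8] y [32.7 47.8 62. ] z 39.8
top housing 96 x [47.2 62.  85.6] y [38.5 51.1 63.4] z 79.0
top strap 48 x [-58.9 -51.3 -28.5] y [43.6 51.7 58.2] z 120.3
top straptop 11 x [-54.6 -52.3 -48.5] y [44.  52.  57.6] z 138.3
top bracket 75 x [-18.7   0.4  18.7] y [ 83.5  94.2 118.7] z 57.7
top screw 23 x [-7.8 -1.1  5.9] y [60.9 77.2 84.4] z 47.1
screw end cols [[1.1, 86.6], [-1.6, 72.1], [-2.2, 69.2]]
side saddle- 88 x [-18.9   1.4  21.4] y [-67.2 -38.5 -28.4] z 37.4
side saddle+ 74 x [-19.8   1.1  22.1] y [29.5 47.4 69.9] z 41.9
side housing 60 x [47.5 63.6 86.7] y [37.8 52.9 64.1] z 78.4
side strap 47 x [-58.9 -45.  -26.7] y [45.5 53.8 61. ] z 118.7
side straptop 7 x [-51.9 -51.4 -47.9] y [46.5 53.9 57.5] z 136.7
side bracket 51 x [-17.9   0.4  18.4] y [ 86.7  94.1 115.9] z 57.3
side screw 5 x [-8.8 -2.   5.1] y [61.3 69.7 70.7] z 47.7
plate ((575.1285400390625, -131.2150421142578), (121.41618347167969, 202.27978515625), 9.181228637695312)
grip [0.531752 0.179086]
shift mm [ 560.7 -524.9   85.5] turn [-9.00e-04 -6.00e-04 -9.87e-01]
```

Units first: shifts go in shares of 75 cm and turns go in shares of 60 degrees. So 561 mm / 750 = 0.748, -525 mm / 750 = -0.7, -0.987 rad / 1.0472 = -0.9425.

Request:
arm_command(plan=[[[0.748, -0.7, 0, 0, 0, -0.9425, -0.1], [0.748, -0.7, 0, 0, 0, -0.9425, -0.1], [0.748, -0.7, 0, 0, 0, -0.9425, -0.1], [0.748, -0.7, 0, 0, 0, -0.9425, -0.1], [0.748, -0.7, 0, 0, 0, -0.9425, -0.1], [0.748, -0.7, 0, 0, 0, -0.9425, -0.1], [0.748, -0.7, 0, 0, 0, -0.9425, -0.1], [0.748, -0.7, 0, 0, 0, -0.9425, -0.1], [0.748, -0.7, 0, 0, 0, -0.9425, -0.1], [0.748, -0.7, 0, 0, 0, -0.9425, -0.1], [0.748, -0.7, 0, 0, 0, -0.9425, -0.1], [0.748, -0.7, 0, 0, 0, -0.9425, -0.1]]], squeeze=35)

```text
time_s: 1.3
ee_pos: [0.4595, 0.0295, 0.2054]
eef_rot: [3.141, 0.0, 1.356]
force: [0.5, 0.1, 0.3]
grip_width: 0.0515
grip_force: 0.0
```

```bash
python3 -c "
from h import *
go([.532,.179,.06],np.pi/2-.215)"
```

```text
shift mm [161.5  39.  145.4] turn [0.0001 0.     0.0003]
```

Converted, 161 mm / 750 = 0.2147, 145 mm / 750 = 0.1933.

Request:
arm_command(plan=[[[0.2147, 0.052, 0, 0, 0, 0, -0.1], [0.2147, 0.052, 0, 0, 0, 0, -0.1], [0.2147, 0.052, 0.08, 0, 0, 0, -0.1], [0.2147, 0.052, 0.1933, 0, 0, 0, -0.1], [0.2147, 0.052, 0.1933, 0, 0, 0, -0.1], [0.2147, 0.052, 0.1933, 0, 0, 0, -0.1], [0.2147, 0.052, 0.1933, 0, 0, 0, -0.1], [0.2147, 0.052, 0.1933, 0, 0, 0, -0.1], [0.2147, 0.052, 0.1933, 0, 0, 0, -0.1]]])

```text
time_s: 2.2
ee_pos: [0.5327, 0.1761, 0.063]
eef_rot: [3.138, -0.002, 1.355]
force: [-0.7, -0.6, 0.7]
grip_width: 0.0516
grip_force: 0.0
```

```bash
python3 -c "
from h import *
go([.532,.179,.010],np.pi/2-.215); print(ctrl.get_obs()['ee_pos'])
im,d,i=snap('side'); cv2.imwrite('pics/s1.png',cv2.resize(im[160:290,180:300],None,fx=5,fy=4.6,interpolation=cv2.INTER_CUBIC)[:600])"
```

```text
shift mm [ 2.6 -1.5 53. ] turn [ 0.0033 -0.0017 -0.0006]
[0.5326964  0.17606995 0.06302229]
```

View pics/s1.png

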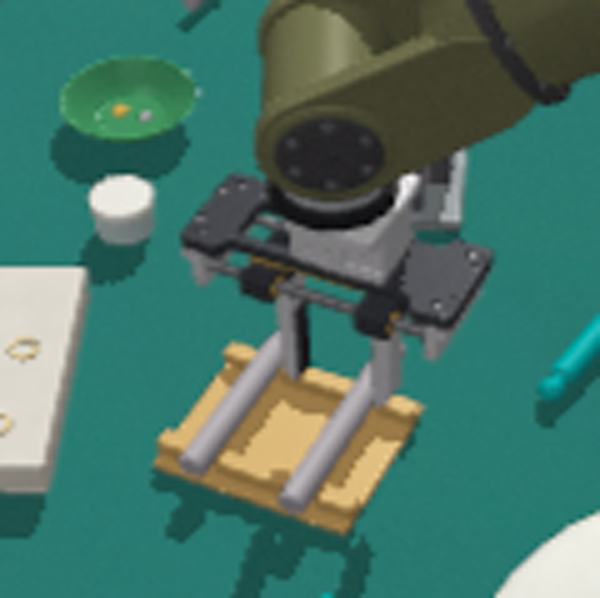

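The side view shows the open fingers above the ball punch, closing across the shank, with the wide gripper body also across it. Nothing touches.

Request:
arm_command(plan=[[[0, 0, 0.0333, 0, 0, 0, -0.1], [0, 0, 0.056, 0, 0, 0, -0.1], [0, 0, 0.056, 0, 0, 0, -0.1], [0, 0, 0.056, 0, 0, 0, -0.1], [0, 0, 0.056, 0, 0, 0, -0.1]]])

```text
time_s: 2.75
ee_pos: [0.5324, 0.1764, 0.0201]
eef_rot: [3.14, -0.001, 1.356]
force: [0.2, -0.3, 0.8]
grip_width: 0.0518
grip_force: 0.0
```

```bash
python3 -c "
from h import *
go([.532,.179,.010],np.pi/2-.215); print(ctrl.get_obs()['ee_pos'])"
```

```text
shift mm [ 2.5 -0.9 10.1] turn [ 0.002  -0.001  -0.0002]
[0.532354   0.17639615 0.02005522]
```

Converted, 10 mm / 750 = 0.0133, 2.5 mm / 750 = 0.0033.

Request:
arm_command(plan=[[[0.0033, -0.0013, 0.0133, 0, 0, 0, -0.1], [0.0033, -0.0013, 0.0133, 0, 0, 0, -0.1], [0.0033, -0.0013, 0.0133, 0, 0, 0, 0.3], [0.0033, -0.0013, 0.0133, 0, 0, 0, 0.7], [0.0033, -0.0013, 0.0133, 0, 0, 0, 0.8], [0.0033, -0.0013, 0.0133, 0, 0, 0, 0.8], [0.0033, -0.0013, 0.0133, 0, 0, 0, 0.8], [0.0033, -0.0013, 0.0133, 0, 0, 0, 0.8]]], squeeze=35)

```text
time_s: 3.55
ee_pos: [0.5305, 0.1791, 0.0083]
eef_rot: [-3.14, 0.0, 1.356]
force: [-5.4, 0.6, 1.9]
grip_width: 0.0194
grip_force: 35.0
```

Request:
arm_command(plan=[[[0, 0, -0.0133, 0, 0, 0, 0.8], [0, 0, -0.0333, 0, 0, 0, 0.8], [0, 0, -0.08, 0, 0, 0, 0.8], [0, 0, -0.1333, 0, 0, 0, 0.8], [0, 0, -0.2, 0, 0, 0, 0.8], [0, 0, -0.2, 0, 0, 0, 0.8], [0, 0, -0.2, 0, 0, 0, 0.8], [0, 0, -0.2, 0, 0, 0, 0.8]]])

```text
time_s: 4.35
ee_pos: [0.5304, 0.1787, 0.1573]
eef_rot: [-3.14, 0.001, 1.356]
force: [0.6, -0.3, -5.2]
grip_width: 0.0191
grip_force: 35.0
```

```bash
python3 -c "
from h import *
im,d,i=snap('side'); cv2.imwrite('pics/s2.png',cv2.resize(im[110:290,160:310],None,fx=4,fy=3.33,interpolation=cv2.INTER_CUBIC))
o=ctrl.get_obs(); print(o['force'],o['moment'])
yaw=.1572; ex=np.array([np.cos(yaw),np.sin(yaw)]); ey=np.array([-ex[1],ex[0]]); O=np.array([.5631,-.1420])
g=O+ey*(-.020); print(g); go([*g,.155],np.pi/2+yaw)"
```

```text
[-0.16264706  1.61489615 -4.94312294] [-0.12910748 -0.03841216 -0.01120113]
[ 0.56623107 -0.16175339]
shift mm [-325.   107.7    2.2] turn [-0.0025  0.0008 -0.3723]
```

View pics/s2.png

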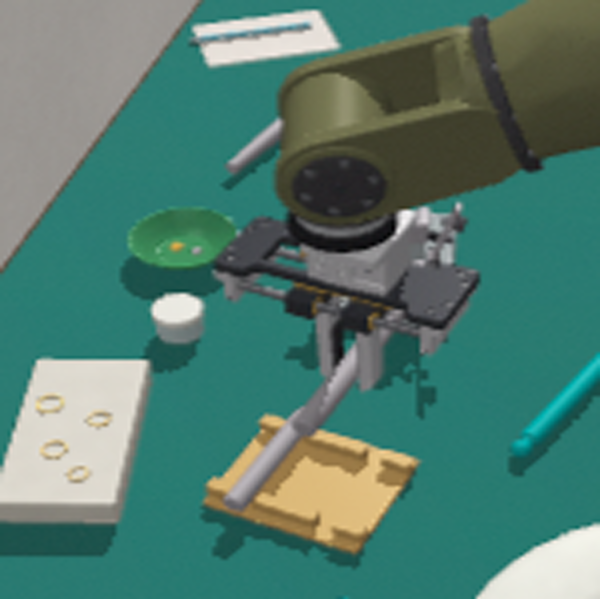

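The side view shows the punch lifted, free of the rest and held at mid-shank. I'll carry it high to above the V-block, then check its tilt.

Converted, -325 mm / 750 = -0.4333, 108 mm / 750 = 0.144, -0.372 rad / 1.0472 = -0.3552.

Request:
arm_command(plan=[[[0, 0, -0.0667, 0, 0, 0, 0.8], [-0.4333, 0.144, -0.0667, 0, 0, -0.3552, 0.8], [-0.4333, 0.144, -0.0667, 0, 0, -0.3552, 0.8], [-0.4333, 0.144, -0.0667, 0, 0, -0.3552, 0.8], [-0.4333, 0.144, -0.0667, 0, 0, -0.3552, 0.8], [-0.4333, 0.144, -0.0667, 0, 0, -0.3552, 0.8], [-0.4333, 0.144, -0.0667, 0, 0, -0.3552, 0.8], [-0.4333, 0.144, -0.0667, 0, 0, -0.3552, 0.8], [-0.4333, 0.144, -0.0667, 0, 0, -0.3552, 0.8], [-0.4333, 0.144, -0.0667, 0, 0, -0.3552, 0.8], [-0.4333, 0.144, -0.0667, 0, 0, -0.3552, 0.8], [-0.4333, 0.144, -0.0667, 0, 0, -0.3552, 0.8]]])

```text
time_s: 5.6
ee_pos: [0.5673, -0.1603, 0.2082]
eef_rot: [-3.141, -0.0, 1.729]
force: [-0.2, 0.7, -2.9]
grip_width: 0.019
grip_force: 35.0
```

```bash
cat >> h.py <<'E'
YAW=.1572; ex=np.array([np.cos(YAW),np.sin(YAW)]); ey=np.array([-ex[1],ex[0]]); O=np.array([.5631,-.1420])
def W(x,y,z): return [*(O+ex*x/1000+ey*y/1000),z/1000]
def L(p): q=np.asarray(p)[...,:2]-O; return np.stack([q@ex*1000,q@ey*1000,np.asarray(p)[...,2]*1000],-1)
E
python3 -c "
from h import *
im,d,i=snap('side'); o=ctrl.get_obs(); g=L(o['ee_pos']); print('tcp local',g,o['eef_rot'])
P=L(pts(d,i)); m=(abs(P[...,0])<14)&(P[...,1]>g[1]+14)&(P[...,1]<90)&(P[...,2]>g[2]-20)&(P[...,2]<g[2]+45)
Q=P[m]; s=np.polyfit(Q[:,1],Q[:,2],1); print(m.sum(),'slope',s,'y',np.percentile(Q[:,1],[1,50,99]),'x slope',np.polyfit(Q[:,1],Q[:,0],1))
for y in range(int(g[1])+14,80,8):
  k=Q[(Q[:,1]>=y)&(Q[:,1]<y+8)]; 
  if len(k): print(y,len(k),k[:,0].mean().round(1),np.percentile(k[:,2],[10,50,90]).round(1))
go(W(0,-20,120),np.pi/2+YAW)
im,d,i=snap('side');cv2.imwrite('pics/s3.png',cv2.resize(im[100:240,180:320],None,fx=4,fy=4,interpolation=cv2.INTER_CUBIC))
"
```

```text
tcp local [  1.33073501 -18.81992858 208.34204833] [-3.14137127e+00 -2.38080430e-04  1.72945918e+00]
83 slope [-9.81519350e-02  2.35052537e+02] y [-3.91063906 38.47817511 62.09674088] x slope [0.02971007 0.9431674 ]
-4 8 0.4 [229.9 235.1 238.1]
4 8 3.5 [229.4 234.1 235.6]
12 9 -0.5 [226.4 233.2 237. ]
20 8 2.5 [232.7 234.  235.2]
28 6 1.6 [234.7 236.3 236.7]
36 9 2.6 [230.2 234.1 234.7]
44 7 3.2 [229.4 233.4 236.4]
52 21 2.2 [221.8 229.1 234.8]
60 6 2.8 [222.2 225.  226.1]
shift mm [-1.2 -1.3 88.3] turn [-0.0002 -0.0002  0.0015]
```

View pics/s3.png

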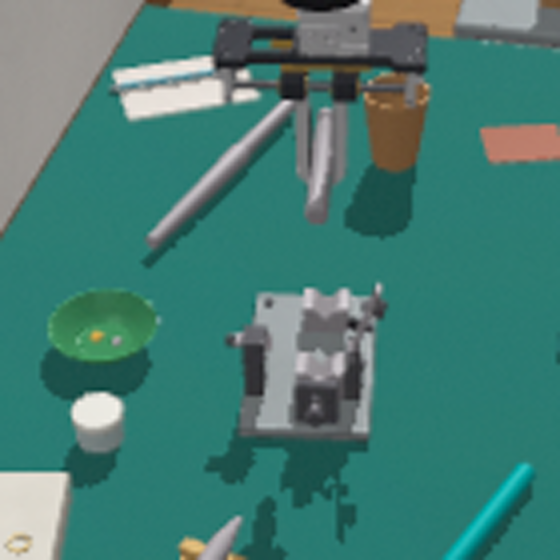

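The side view shows the punch held level above the fixture; its top line is flat at z≈235 and its butt is at fixture y≈62. Next I'll lower it.

Converted, 170 mm / 750 = 0.2267, 165 mm / 750 = 0.22.

Request:
arm_command(plan=[[[-0.0013, -0.0013, 0.0533, 0, 0, 0, 0.8], [-0.0013, -0.0013, 0.1067, 0, 0, 0, 0.8], [-0.0013, -0.0013, 0.16, 0, 0, 0, 0.8], [-0.0013, -0.0013, 0.2, 0, 0, 0, 0.8], [-0.0013, -0.0013, 0.22, 0, 0, 0, 0.8], [-0.0013, -0.0013, 0.2267, 0, 0, 0, 0.8], [-0.0013, -0.0013, 0.2267, 0, 0, 0, 0.8], [-0.0013, -0.0013, 0.2267, 0, 0, 0, 0.8], [-0.0013, -0.0013, 0.2267, 0, 0, 0, 0.8]]])

```text
time_s: 6.6
ee_pos: [0.5672, -0.163, 0.04]
eef_rot: [3.139, 0.001, 1.728]
force: [0.6, -0.2, -4.3]
grip_width: 0.0189
grip_force: 35.0
```

```bash
python3 -c "
from h import *
print(L(ctrl.get_obs()['ee_pos']),ctrl.get_obs()['force']); go(W(0,-20,28),np.pi/2+YAW)"
```

```text
[  0.77275969 -21.33647825  39.96306154] [ 0.55976022 -0.23037637 -4.27523848]
shift mm [ 1.3 -0.8 12. ] turn [ 0.0021  0.0011 -0.0001]
```

Descending slowly in steps, watching the force.

Converted, 9 mm / 750 = 0.012, 7 mm / 750 = 0.0093.

Request:
arm_command(plan=[[[0, -0.0007, 0.004, 0, 0, 0, 0.8], [0, -0.0007, 0.0067, 0, 0, 0, 0.8], [0, -0.0007, 0.0093, 0, 0, 0, 0.8], [0, -0.0007, 0.012, 0, 0, 0, 0.8], [0, -0.0007, 0.012, 0, 0, 0, 0.8], [0, -0.0007, 0.012, 0, 0, 0, 0.8]]])

```text
time_s: 7.2
ee_pos: [0.5659, -0.1628, 0.0294]
eef_rot: [-3.141, -0.0, 1.728]
force: [-0.6, 0.3, -3.7]
grip_width: 0.0192
grip_force: 35.0
```

Converted, 1.5 mm / 750 = 0.002, 1.2 mm / 750 = 0.0016.

Request:
arm_command(plan=[[[0, 0, 0.0008, 0, 0, 0, 0.8], [0, 0, 0.0016, 0, 0, 0, 0.8], [0, 0, 0.002, 0, 0, 0, 0.8], [0, 0, 0.002, 0, 0, 0, 0.8], [0, 0, 0.002, 0, 0, 0, 0.8]]])

```text
time_s: 7.7
ee_pos: [0.566, -0.1629, 0.028]
eef_rot: [3.141, 0.0, 1.728]
force: [-0.0, -0.2, -3.7]
grip_width: 0.0192
grip_force: 35.0
```

Converted, 0.6 mm / 750 = 0.0008, 0.3 mm / 750 = 0.0004.

Request:
arm_command(plan=[[[0, 0, 0.0004, 0, 0, 0, 0.8], [0, 0, 0.0008, 0, 0, 0, 0.8], [0, 0, 0.0008, 0, 0, 0, 0.8], [0, 0, 0.0008, 0, 0, 0, 0.8]]])

```text
time_s: 8.1
ee_pos: [0.5663, -0.1629, 0.0277]
eef_rot: [3.141, 0.0, 1.728]
force: [1.3, 0.5, 1.1]
grip_width: 0.0191
grip_force: 35.0
```

Converted, 0.6 mm / 750 = 0.0008, 0.3 mm / 750 = 0.0004.

Request:
arm_command(plan=[[[0, 0, 0.0004, 0, 0, 0, 0.8], [0, 0, 0.0008, 0, 0, 0, 0.8], [0, 0, 0.0008, 0, 0, 0, 0.8], [0, 0, 0.0008, 0, 0, 0, 0.8]]])

```text
time_s: 8.5
ee_pos: [0.5665, -0.1629, 0.0273]
eef_rot: [3.14, 0.001, 1.728]
force: [3.4, 0.8, 5.3]
grip_width: 0.0195
grip_force: 35.0
```

Converted, 6 mm / 750 = 0.008, 5 mm / 750 = 0.0067.

Request:
arm_command(plan=[[[0, 0.0004, -0.0004, 0, 0, 0, 0.8], [0.0013, 0.0005, -0.0005, 0, 0, 0, 0.8], [0.0027, 0.0005, -0.0005, 0, 0, 0, 0.8], [0.004, 0.0005, -0.0005, 0, 0, 0, 0.8], [0.0053, 0.0005, -0.0005, 0, 0, 0, 0.8], [0.0067, 0.0005, -0.0005, 0, 0, 0, 0.8], [0.008, 0.0005, -0.0005, 0, 0, 0, 0.8], [0.008, 0.0005, -0.0005, 0, 0, 0, 0.8]]], squeeze=20)

```text
time_s: 9.3
ee_pos: [0.5657, -0.1571, 0.0272]
eef_rot: [3.141, 0.001, 1.728]
force: [4.3, -1.6, 1.3]
grip_width: 0.0193
grip_force: 20.0
```

```bash
python3 -c "
from h import *
o=ctrl.get_obs(); f=o['force']; print(L(o['ee_pos']),'fy',f[:2]@ey,'fx',f[:2]@ex)
im,d,i=snap('top'); T=np.linalg.inv(i['world_to_cam']); P=L(pts(d,i))
# bright shank top vs screw: profile along the axis
for y in range(34,90,2):
  w=np.append(np.array(W(0,y,52))[:3],1); c=i['world_to_cam']@w; u=c[0]/c[2]*i['fx']+i['cx'];v=c[1]/c[2]*i['fy']+i['cy']
  print(y,(round(u,1),round(v,1)),im[int(round(v))-1:int(round(v))+2,int(round(u))].mean(1).astype(int),P[int(round(v)),int(round(u)),2].round(0),end=' | ')
"
```

```text
[  0.23820405 -15.33699404  27.19347558] fy -2.234229291896221 fx 4.021430518495151
34 (np.float64(274.5), np.float64(184.5)) [95 96 98] 443.0 | 36 (np.float64(273.9), np.float64(184.6)) [96 99 95] 444.0 | 38 (np.float64(273.2), np.float64(184.7)) [93 94 94] 447.0 | 40 (np.float64(272.5), np.float64(184.9)) [93 94 94] 447.0 | 42 (np.float64(271.9), np.float64(185.0)) [90 93 97] 446.0 | 44 (np.float64(271.2), np.float64(185.1)) [86 88 91] 440.0 | 46 (np.float64(270.6), np.float64(185.2)) [86 88 91] 440.0 | 48 (np.float64(269.9), np.float64(185.3)) [82 83 86] 443.0 | 50 (np.float64(269.2), np.float64(185.5)) [76 78 80] 439.0 | 52 (np.float64(268.6), np.float64(185.6)) [78 80 85] 444.0 | 54 (np.float64(267.9), np.float64(185.7)) [71 78 80] 445.0 | 56 (np.float64(267.2), np.float64(185.8)) [69 70 75] 440.0 | 58 (np.float64(266.6), np.float64(186.0)) [69 70 75] 440.0 | 60 (np.float64(265.9), np.float64(186.1)) [66 67 69] 440.0 | 62 (np.float64(265.2), np.float64(186.2)) [67 67 66] 433.0 | 64 (np.float64(264.6), np.float64(186.3)) [67 67 66] 433.0 | 66 (np.float64(263.9), np.float64(186.5)) [63 64 64] 429.0 | 68 (np.float64(263.3), np.float64(186.6)) [65 64 64] 431.0 | 70 (np.float64(262.6), np.float64(186.7)) [65 64 64] 431.0 | 72 (np.float64(261.9), np.float64(186.8)) [63 66 65] 424.0 | 74 (np.float64(261.3), np.float64(186.9)) [98 77 62] 422.0 | 76 (np.float64(260.6), np.float64(187.1)) [98 77 62] 422.0 | 78 (np.float64(259.9), np.float64(187.2)) [125 124  80] 50.0 | 80 (np.float64(259.3), np.float64(187.3)) [119 133 113] 53.0 | 82 (np.float64(258.6), np.float64(187.4)) [119 133 113] 53.0 | 84 (np.float64(257.9), np.float64(187.6)) [131 121 101] 49.0 | 86 (np.float64(257.3), np.float64(187.7)) [95 91 69] 55.0 | 88 (np.float64(256.6), np.float64(187.8)) [95 91 69] 55.0 |
```

Request:
arm_command(plan=[[[0.0007, 0.0004, 0, 0, 0, 0, 0.8], [0.0013, 0.0007, 0, 0, 0, 0, 0.8], [0.002, 0.0007, 0, 0, 0, 0, 0.8], [0.0027, 0.0007, 0, 0, 0, 0, 0.8], [0.0027, 0.0007, 0, 0, 0, 0, 0.8]]])

```text
time_s: 9.85
ee_pos: [0.5655, -0.1553, 0.0272]
eef_rot: [-3.141, 0.001, 1.728]
force: [1.2, -5.7, 1.8]
grip_width: 0.019
grip_force: 20.0
```

Converted, 1.5 mm / 750 = 0.002, 1 mm / 750 = 0.0013.

Request:
arm_command(plan=[[[0.0007, 0, 0, 0, 0, 0, 0.8], [0.0013, 0, 0, 0, 0, 0, 0.8], [0.002, 0, 0, 0, 0, 0, 0.8], [0.002, 0, 0, 0, 0, 0, 0.8]]])

```text
time_s: 10.25
ee_pos: [0.5653, -0.1538, 0.0272]
eef_rot: [-3.141, 0.001, 1.728]
force: [0.5, -4.0, 2.6]
grip_width: 0.0193
grip_force: 20.0
```

Converted, 1.5 mm / 750 = 0.002, 1 mm / 750 = 0.0013.

Request:
arm_command(plan=[[[0.0007, 0, 0, 0, 0, 0, 0.8], [0.0013, 0, 0, 0, 0, 0, 0.8], [0.002, 0, 0, 0, 0, 0, 0.8], [0.002, 0, 0, 0, 0, 0, 0.8]]])

```text
time_s: 10.65
ee_pos: [0.565, -0.1523, 0.0272]
eef_rot: [-3.141, 0.001, 1.728]
force: [1.6, -5.1, 2.8]
grip_width: 0.0194
grip_force: 20.0
```

Request:
arm_command(plan=[[[0.0004, 0, 0, 0, 0, 0, 0.8], [0.0008, 0, 0, 0, 0, 0, 0.8], [0.0012, 0, 0, 0, 0, 0, 0.8], [0.0012, 0, 0, 0, 0, 0, 0.8]]])

```text
time_s: 11.05
ee_pos: [0.5649, -0.1514, 0.0272]
eef_rot: [-3.141, 0.001, 1.728]
force: [0.6, -4.9, 2.4]
grip_width: 0.0196
grip_force: 20.0
```

Converted, 0.9 mm / 750 = 0.0012, 0.6 mm / 750 = 0.0008.

Request:
arm_command(plan=[[[0.0004, 0, 0, 0, 0, 0, 0.8], [0.0008, 0, 0, 0, 0, 0, 0.8], [0.0012, 0, 0, 0, 0, 0, 0.8], [0.0012, 0, 0, 0, 0, 0, 0.8]]])

```text
time_s: 11.45
ee_pos: [0.5648, -0.151, 0.0272]
eef_rot: [3.142, 0.001, 1.728]
force: [1.7, -8.8, 0.5]
grip_width: 0.0194
grip_force: 20.0
```

Converted, 0.9 mm / 750 = 0.0012, 0.6 mm / 750 = 0.0008.

Request:
arm_command(plan=[[[0.0004, 0, 0, 0, 0, 0, 0.8], [0.0008, 0, 0, 0, 0, 0, 0.8], [0.0012, 0, 0, 0, 0, 0, 0.8], [0.0012, 0, 0, 0, 0, 0, 0.8]]])

```text
time_s: 11.85
ee_pos: [0.5648, -0.1509, 0.0272]
eef_rot: [3.141, 0.003, 1.727]
force: [3.5, -14.5, -0.0]
grip_width: 0.0194
grip_force: 20.0
```

```bash
python3 -c "
from h import *
o=ctrl.get_obs(); print(L(o['ee_pos']),o['force'])
im,d,i=snap('side'); P=L(pts(d,i)); m=(abs(P[...,0])<14)&(P[...,1]>5)&(P[...,1]<90)&(P[...,2]>38)&(P[...,2]<62); Q=P[m]
for y in range(5,90,5):
  k=Q[(Q[:,1]>=y)&(Q[:,1]<y+5)]
  if len(k): print(y,len(k),k[:,0].mean().round(1),np.percentile(k[:,2],[10,50,90]).round(1))
cv2.imwrite('pics/s4.png',cv2.resize(im[145:215,225:295],None,fx=8,fy=8,interpolation=cv2.INTER_CUBIC))"
```

```text
[ 0.31171742 -9.08422332 27.20867839] [  3.53140477 -14.48441539  -0.02779633]
5 5 2.8 [48.1 51.6 55.2]
10 3 -2.2 [52.5 52.7 56.1]
15 4 -1.6 [52.1 53.9 55.4]
20 5 1.0 [50.2 53.5 54.9]
25 7 -2.0 [42.3 51.4 54.8]
30 4 6.9 [46.4 52.4 55.6]
35 8 -2.8 [45.  51.5 56.1]
40 5 -5.6 [41.8 44.9 51.2]
45 5 0.8 [47.3 52.7 57.1]
50 5 0.5 [45.5 56.8 58.3]
55 10 1.3 [43.1 51.8 57.8]
60 11 -1.9 [43.9 50.1 53.6]
65 2 1.8 [46.9 47.3 47.6]
70 6 1.5 [49.6 52.1 55.8]
85 5 1.8 [59.4 60.3 60.6]
```

View pics/s4.png

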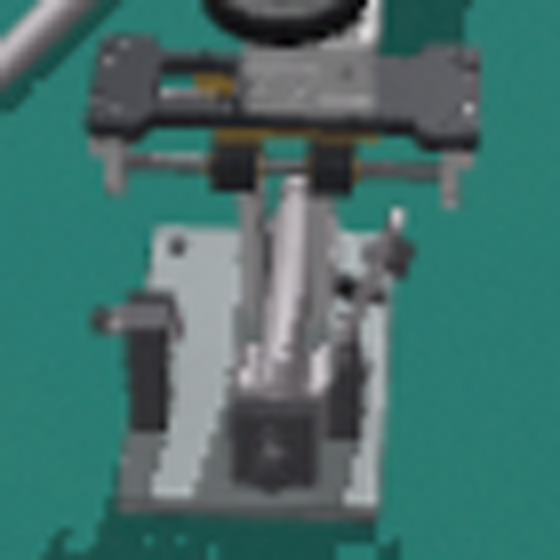

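The side view shows the punch lying in both Vs with its butt at the stop, and the strap still leaning open at crop (390,250). The tool stalled while the axial force rose to 14 N, so it is home. I'll hold, ease off and release.

Converted, -0.6 mm / 750 = -0.0008, -0.4 mm / 750 = -0.0005.

Request:
arm_command(plan=[[[0, 0, 0, 0, 0, 0, 0.8], [0, 0, 0, 0, 0, 0, 0.8], [0, 0, 0, 0, 0, 0, 0.8], [-0.0005, 0, 0, 0, 0, 0, 0.8], [-0.0008, 0, 0, 0, 0, 0, 0.7], [-0.0008, 0, 0, 0, 0, 0, 0.4], [-0.0008, 0, 0, 0, 0, 0, 0.1], [-0.0008, 0, 0, 0, 0, 0, 0.1], [-0.0008, 0, 0, 0, 0, 0, 0.1]]])

```text
time_s: 12.8
ee_pos: [0.5646, -0.1495, 0.0269]
eef_rot: [-3.141, -0.0, 1.728]
force: [0.2, -0.2, -0.5]
grip_width: 0.042
grip_force: 0.0
```

Converted, -180 mm / 750 = -0.24, -160 mm / 750 = -0.2133.

Request:
arm_command(plan=[[[0, 0, -0.0133, 0, 0, 0, 0.1], [0, 0, -0.04, 0, 0, 0, 0.1], [0, 0, -0.08, 0, 0, 0, 0.1], [0, 0, -0.1467, 0, 0, 0, 0.1], [0, 0, -0.2133, 0, 0, 0, 0.1], [0, 0, -0.24, 0, 0, 0, 1], [0, 0, -0.24, 0, 0, 0, 1], [0, 0, -0.24, 0, 0, 0, 1], [0, 0, -0.24, 0, 0, 0, 1]]])

```text
time_s: 13.7
ee_pos: [0.5642, -0.1495, 0.2057]
eef_rot: [-3.139, -0.001, 1.728]
force: [-0.6, -0.3, 0.5]
grip_width: 0.0136
grip_force: 0.0
```

```bash
python3 -c "
from h import *
o=ctrl.get_obs(); print(L(o['ee_pos']),o['force'],o['grip_width'])
for n in('side','top'):
  im,d,i=snap(n); P=L(pts(d,i)); m=(abs(P[...,0])<12)&(P[...,1]>-100)&(P[...,1]<90)&(P[...,2]>46)&(P[...,2]<62); Q=P[m]
  print(n,[(y,len(k),k[:,0].mean().round(1),np.median(k[:,2]).round(1)) for y in range(-100,90,10) for k in [Q[(Q[:,1]>=y)&(Q[:,1]<y+10)]] if len(k)])
  m=(P[...,0]<-20)&(P[...,0]>-90)&(abs(P[...,1]-51)<14)&(P[...,2]>75)&(P[...,2]<160); Q=P[m]; print('strap',m.sum()); print(Q[np.argsort(Q[:,2])][::3].round(0).astype(int).tolist())
go(W(-92,51,208),np.pi/2+YAW)"
```

```text
[-5.82788217e-02 -7.61215697e+00  2.05693170e+02] [-0.5873301  -0.32238013  0.54862864] 0.013639887924989371
side [(-90, 4, np.float64(1.8), np.float64(49.9)), (-80, 7, np.float64(2.1), np.float64(51.4)), (-70, 3, np.float64(-0.3), np.float64(55.8)), (-60, 9, np.float64(2.4), np.float64(52.7)), (-50, 8, np.float64(1.9), np.float64(53.1)), (-40, 9, np.float64(-0.1), np.float64(53.3)), (-30, 10, np.float64(0.1), np.float64(51.9)), (-20, 6, np.float64(2.0), np.float64(52.7)), (-10, 10, np.float64(2.7), np.float64(52.5)), (0, 8, np.float64(2.0), np.float64(53.5)), (10, 6, np.float64(0.2), np.float64(52.1)), (20, 9, np.float64(0.5), np.float64(53.7)), (30, 12, np.float64(0.2), np.float64(52.7)), (40, 13, np.float64(-0.2), np.float64(53.5)), (50, 8, np.float64(2.6), np.float64(53.2)), (60, 11, np.float64(1.3), np.float64(51.7)), (70, 4, np.float64(-0.3), np.float64(51.4)), (80, 6, np.float64(-0.8), np.float64(59.6))]
strap 58
[[-31, 56, 77], [-31, 53, 80], [-34, 45, 87], [-38, 57, 92], [-45, 48, 95], [-27, 53, 99], [-30, 49, 100], [-34, 51, 102], [-27, 52, 103], [-41, 55, 111], [-45, 56, 112], [-45, 58, 118], [-48, 54, 120], [-56, 56, 121], [-45, 48, 124], [-48, 56, 125], [-44, 46, 127], [-48, 55, 134], [-52, 55, 139], [-51, 51, 145]]
top []
strap 0
[]
shift mm [ 58.7 -92.1  -1.9] turn [-0.0021 -0.0011 -0.0002]
```

The punch lies level in the Vs, and the gripper is above it and clear. Now I'll move the closed fingers to the strap's outer (-x) side.

Converted, 93 mm / 750 = 0.124, -92 mm / 750 = -0.1227.

Request:
arm_command(plan=[[[0.0787, -0.1227, 0, 0, 0, 0, 1], [0.0787, -0.1227, 0, 0, 0, 0, 1], [0.0787, -0.1227, 0, 0, 0, 0, 1], [0.0787, -0.1227, 0.0533, 0, 0, 0, 1], [0.0787, -0.1227, 0.1067, 0, 0, 0, 1], [0.0787, -0.1227, 0.124, 0, 0, 0, 1], [0.0787, -0.1227, 0.124, 0, 0, 0, 1], [0.0787, -0.1227, 0.124, 0, 0, 0, 1], [0.0787, -0.1227, 0.124, 0, 0, 0, 1]]])

```text
time_s: 14.7
ee_pos: [0.4657, -0.1062, 0.1157]
eef_rot: [3.139, 0.001, 1.728]
force: [0.5, 0.3, -0.2]
grip_width: 0.0003
grip_force: 0.0
```

```bash
cat > g.py <<'E'
from h import *
o=ctrl.get_obs(); print(L(o['ee_pos']).round(1),o['force'].round(1),o['grip_width'])
go(W(-92,51,113),np.pi/2+YAW)
E
python3 g.py
```

```text
[-90.6  50.6 115.7] [ 0.5  0.3 -0.2] 0.0003161451422924752
shift mm [ 0.4 -1.4  2.7] turn [ 0.0022  0.0011 -0.0002]
```

Converted, 45 mm / 750 = 0.06, 41 mm / 750 = 0.0547.

Request:
arm_command(plan=[[[0, 0.008, 0, 0, 0, 0, 1], [0, 0.016, -0.0013, 0, 0, 0, 1], [0, 0.0227, -0.0027, 0, 0, 0, 1], [0, 0.0293, -0.004, 0, 0, 0, 1], [0, 0.036, -0.0053, 0, 0, 0, 1], [0, 0.0427, -0.0067, 0, 0, 0, 1], [0, 0.0493, -0.008, 0, 0, 0, 1], [0, 0.0547, -0.0093, 0, 0, 0, 1], [0, 0.06, -0.0093, 0, 0, 0, 1], [0, 0.06, -0.0093, 0, 0, 0, 1]]])

```text
time_s: 15.7
ee_pos: [0.5103, -0.0989, 0.1223]
eef_rot: [3.139, 0.001, 1.728]
force: [-1.3, -0.2, 4.6]
grip_width: 0.0006
grip_force: 2.1
```

```bash
python3 g.py
```

```text
[-45.3  50.9 122.3] [-1.3 -0.2  4.6] 0.0005876502780833969
shift mm [  0.2 -46.7   9.2] turn [0.0021 0.001  0.0001]
```

```bash
python3 -c "
from h import *
im,d,i=snap('side'); P=L(pts(d,i)); m=(abs(P[...,0]+20)<60)&(abs(P[...,1]-51)<20)&(P[...,2]>62)&(P[...,2]<170); v,u=np.where(m)
o=ctrl.get_obs(); print(o['force'])
cv2.imwrite('pics/s5.png',cv2.resize(im[120:200,230:310],None,fx=7,fy=7,interpolation=cv2.INTER_CUBIC))
for r in range(v.min(),v.max()+1): print(r,' '.join('%d:%d,%d,%d'%(c,*P[r,c]) for c in u[v==r]))"
```

```text
[-1.5176543  -1.23424023  5.35198914]
164 272:-43,42,169
165 
166 
167 269:-33,59,168 270:-37,59,169 272:-44,57,168 274:-51,54,166 275:-54,57,168
168 269:-33,60,165 270:-37,55,161 271:-40,55,161 272:-44,57,163 273:-48,61,167 274:-51,59,165 275:-54,57,163
169 269:-33,56,157 270:-37,60,161 271:-40,57,159 272:-44,56,158 273:-47,57,159 274:-51,58,160 275:-54,55,158
170 265:-19,44,143 266:-22,49,147 269:-34,63,159 270:-37,57,154 271:-40,57,154 272:-44,57,154 273:-48,65,161 274:-51,59,156 275:-55,55,153
171 265:-19,53,145 266:-22,43,137 269:-34,64,155 270:-37,61,152 271:-41,61,152 272:-44,55,148 273:-48,59,151 274:-51,59,152 275:-55,60,152
172 265:-19,56,143 266:-23,51,139 269:-33,53,141 270:-37,61,148 271:-41,59,147 272:-44,55,143 273:-48,54,143 274:-51,59,147 275:-55,61,149
173 265:-19,55,138 266:-23,52,135 268:-29,44,129 270:-37,59,142 271:-41,59,142 272:-44,55,139 273:-48,57,140 274:-51,63,146 275:-55,58,141
174 265:-19,57,135 266:-23,55,133 267:-26,46,126 268:-30,55,134 269:-34,58,136 270:-37,59,137 271:-41,58,136 272:-44,58,137 273:-48,62,140 274:-51,58,137 275:-55,60,138
175 265:-19
[... 370 characters left out ...]
0,124
178 266:-23,57,116 267:-26,48,109
179 266:-23,58,112 267:-26,50,105
180 263:-12,48,98 264:-15,53,103 265:-19,47,97 266:-23,55,105 267:-27,57,106 268:-30,50,101 269:-34,51,102
181 263:-12,57,101 264:-15,53,98 265:-19,55,100 266:-23,59,103 267:-27,56,101 268:-30,50,96 269:-34,51,97
182 264:-15,48,89 265:-19,54,94 266:-23,55,95 267:-26,52,93
183 267:-26,54,90
184 267:-27,57,87 268:-30,43,75 269:-33,34,67
185 267:-27,54,80 268:-30,49,76 269:-33,39,67
186 267:-26,52,73 268:-30,52,74 269:-34,46,68
187 267:-27,58,74 268:-31,60,75 269:-34,49,66
188 266:-23,58,68 267:-27,62,72 268:-31,61,71 269:-34,58,69
189 266:-23,61,67 267:-27,60,66 268:-31,61,67 269:-34,60,66
190 267:-27,63,64 268:-31,61,62
```

View pics/s5.png

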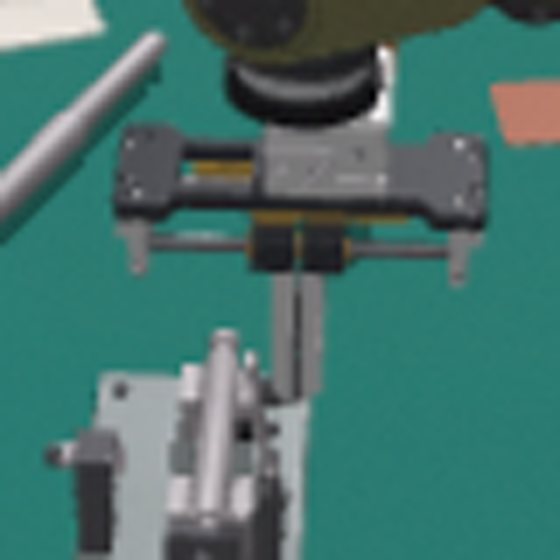

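The side view shows the fingers behind the strap's knob and the strap swung to near upright, its tip at about crop (250,360). It is moving as planned, so I'll continue the arc.

Converted, 31 mm / 750 = 0.0413, 4.3 mm / 750 = 0.0057.

Request:
arm_command(plan=[[[0, 0.0067, 0.0007, 0, 0, 0, 1], [0, 0.0133, 0.0023, 0, 0, 0, 1], [0, 0.02, 0.0037, 0, 0, 0, 1], [0, 0.028, 0.0057, 0, 0, 0, 1], [0, 0.0347, 0.0087, 0, 0, 0, 1], [0, 0.0413, 0.012, 0, 0, 0, 1], [0, 0.0413, 0.012, 0, 0, 0, 1]]])

```text
time_s: 16.45
ee_pos: [0.54, -0.0938, 0.1114]
eef_rot: [-3.141, -0.0, 1.728]
force: [0.5, 0.3, 0.0]
grip_width: 0.0004
grip_force: 0.0
```

```bash
python3 g.py
```

```text
[-15.3  51.2 111.4] [0.5 0.3 0. ] 0.00037936613800400396
shift mm [ -0.2 -76.7  -1.5] turn [-0.0009 -0.0004  0.0001]
```

Converted, 21 mm / 750 = 0.028, 11.3 mm / 750 = 0.0151.

Request:
arm_command(plan=[[[0, 0.0067, 0.0031, 0, 0, 0, 1], [0, 0.0133, 0.0069, 0, 0, 0, 1], [0, 0.0173, 0.0109, 0, 0, 0, 1], [0, 0.0213, 0.0151, 0, 0, 0, 1], [0, 0.0253, 0.02, 0, 0, 0, 1], [0, 0.028, 0.024, 0, 0, 0, 1], [0, 0.028, 0.024, 0, 0, 0, 1]]])

```text
time_s: 17.15
ee_pos: [0.5605, -0.0906, 0.0936]
eef_rot: [-3.141, -0.0, 1.728]
force: [0.6, -0.9, 0.2]
grip_width: 0.0008
grip_force: 0.0
```

```bash
python3 g.py; python3 -c "
from h import *
im,d,i=snap('side'); P=L(pts(d,i)); m=(P[...,0]>-40)&(P[...,0]<60)&(abs(P[...,1]-51)<16)&(P[...,2]>62)&(P[...,2]<130); v,u=np.where(m)
for r in range(v.min(),v.max()+1): print(r,' '.join('%d:%d,%d,%d'%(c,*P[r,c]) for c in u[v==r]))"
```

```text
[ 5.4 51.2 93.6] [ 0.6 -0.9  0.2] 0.0007887625465953226
shift mm [ -0.2 -97.5 -19.4] turn [-0.0007 -0.0003 -0.0002]
175 256:12,58,129 258:5,56,128 259:1,55,127
176 255:15,61,127 256:12,57,124 257:9,55,122 258:5,56,123 259:1,57,125 260:-1,57,124 261:-5,57,125
177 255:15,61,122 256:12,55,118 257:8,59,121 258:5,57,119 259:1,59,121 260:-1,58,121 261:-5,52,116
178 255:16,58,115 256:12,61,118 257:9,57,114 258:5,55,113 259:1,56,114 260:-1,57,115 261:-5,56,114
179 253:24,47,100 254:20,48,101 255:16,60,112 256:12,58,111 257:8,63,115 258:5,61,113 259:1,59,112 260:-1,58,111 261:-5,58,112
180 248:43,46,94 249:39,44,93 250:36,43,91 251:32,46,94 252:28,45,94 253:24,54,102 254:21,46,95 255:16,61,108 256:12,61,108 257:9,57,105 258:5,59,106 259:1,58,106 260:-1,57,106 261:-5,57,106
181 244:59,36,80 246:52,35,79 248:42,54,96 249:39,49,92 250:35,50,93 251:31,49,92 252:27,54,96 253:24,55,98 254:20,55,98 255:16,58,101 256:13,55,98 257:9,58,101 258:5,57,101 259:1,63,106 260:-1,59,103
182 244:58,44,82 245:55,42,80 246:51,40,79 248:42,58,95 249:39,52,89 250:35,55,93 251:31,52,90 252:28,51,90 253:24,55,93 254
[... 633 characters left out ...]
3,78 263:-12,51,76 264:-15,47,73 265:-18,39,66 266:-22,44,70 267:-26,41,69 268:-30,41,68 269:-33,38,66
186 244:56,63,79 245:53,60,76 246:50,58,75 247:47,51,69 258:6,53,72 259:2,55,74 260:-1,51,71 261:-4,54,74 262:-8,56,76 263:-12,52,72 264:-15,52,73 265:-19,55,75 266:-23,49,70 267:-26,51,72 268:-30,49,70 269:-34,47,69
187 244:57,62,73 245:53,61,73 246:50,54,66 247:46,55,67 258:6,56,70 259:2,54,68 260:-1,54,69 263:-12,53,68 264:-16,57,72 265:-19,52,68 266:-23,49,66 267:-27,54,70 268:-30,53,69 269:-34,53,70
188 244:57,63,69 245:53,61,67 266:-23,61,71 267:-27,61,71 268:-30,58,69 269:-34,62,73
189 244:57,60,62 245:54,60,62 266:-23,59,65 267:-27,61,66 268:-31,59,65 269:-34,58,64
190 267:-27,64,64
```

The strap is at about 0.3 rad and stays put. Next I'll lift, centre over the knob and press down.

Converted, 17 mm / 750 = 0.0227, -14 mm / 750 = -0.0187.

Request:
arm_command(plan=[[[0, 0, -0.0093, 0, 0, 0, 1], [0, 0, -0.0187, 0, 0, 0, 1], [0, 0.012, -0.0187, 0, 0, 0, 1], [0, 0.0227, -0.0187, 0, 0, 0, 1], [0, 0.0227, -0.0133, 0, 0, 0, 1], [0, 0.0227, -0.008, 0, 0, 0, 1], [0, 0.0227, -0.0027, 0, 0, 0, 1], [0, 0.0227, 0.0027, 0, 0, 0, 1], [0, 0.0227, 0.0067, 0, 0, 0, 1], [0, 0.0227, 0.0093, 0, 0, 0, 1], [0, 0.0227, 0.0093, 0, 0, 0, 1]]])

```text
time_s: 18.3
ee_pos: [0.5771, -0.088, 0.0868]
eef_rot: [-3.141, -0.0, 1.728]
force: [-0.1, -0.3, 0.9]
grip_width: 0.0004
grip_force: 0.0
```

```bash
python3 g.py
```

```text
[22.3 51.1 86.8] [-0.1 -0.3  0.9] 0.0003888608496520518
shift mm [-1.000e-01 -1.143e+02 -2.610e+01] turn [-0.0006 -0.0002 -0.0002]
```

Converted, 5 mm / 750 = 0.0067, 4 mm / 750 = 0.0053.

Request:
arm_command(plan=[[[0, 0.0004, 0.0013, 0, 0, 0, 1], [0, 0.0008, 0.0027, 0, 0, 0, 1], [0, 0.0011, 0.004, 0, 0, 0, 1], [0, 0.0013, 0.0053, 0, 0, 0, 1], [0, 0.0013, 0.0067, 0, 0, 0, 1], [0, 0.0013, 0.0067, 0, 0, 0, 1]]])

```text
time_s: 18.9
ee_pos: [0.5787, -0.0879, 0.0832]
eef_rot: [3.14, 0.0, 1.728]
force: [-3.3, 1.4, 8.7]
grip_width: 0.0003
grip_force: 4.6
```

Converted, 2 mm / 750 = 0.0027, 1.5 mm / 750 = 0.002.

Request:
arm_command(plan=[[[0, 0.0003, 0.0007, 0, 0, 0, 1], [0, 0.0005, 0.0013, 0, 0, 0, 1], [0, 0.0007, 0.002, 0, 0, 0, 1], [0, 0.0007, 0.0027, 0, 0, 0, 1], [0, 0.0007, 0.0027, 0, 0, 0, 1]]])

```text
time_s: 19.4
ee_pos: [0.5792, -0.0879, 0.0815]
eef_rot: [3.14, 0.0, 1.728]
force: [-4.3, 0.1, 12.9]
grip_width: 0.0004
grip_force: 6.3
```

Converted, 1.3 mm / 750 = 0.0017, 1 mm / 750 = 0.0013.

Request:
arm_command(plan=[[[0, 0, 0.0007, 0, 0, 0, 1], [0, 0, 0.0013, 0, 0, 0, 1], [0, 0, 0.0017, 0, 0, 0, 1], [0, 0, 0.0017, 0, 0, 0, 1]]])

```text
time_s: 19.8
ee_pos: [0.5795, -0.0878, 0.0803]
eef_rot: [3.139, 0.001, 1.728]
force: [-3.3, 1.3, 12.7]
grip_width: 0.0005
grip_force: 6.0
```

Request:
arm_command(plan=[[[0, 0, 0.0005, 0, 0, 0, 1], [0, 0, 0.0011, 0, 0, 0, 1], [0, 0, 0.0011, 0, 0, 0, 1]]])

```text
time_s: 20.1
ee_pos: [0.5797, -0.0878, 0.0791]
eef_rot: [3.139, 0.001, 1.728]
force: [1.9, 1.3, 6.2]
grip_width: 0.0008
grip_force: 2.9
```

Converted, 0.6 mm / 750 = 0.0008, 0.4 mm / 750 = 0.0005.

Request:
arm_command(plan=[[[0, 0, 0.0005, 0, 0, 0, 1], [0, 0, 0.0008, 0, 0, 0, 1], [0, 0, 0.0008, 0, 0, 0, 1]]])

```text
time_s: 20.4
ee_pos: [0.5795, -0.0878, 0.0781]
eef_rot: [3.14, 0.001, 1.728]
force: [3.0, 1.1, 4.4]
grip_width: 0.0006
grip_force: 2.7
```

Converted, 0.6 mm / 750 = 0.0008, 0.4 mm / 750 = 0.0005.

Request:
arm_command(plan=[[[0, 0, 0.0005, 0, 0, 0, 1], [0, 0, 0.0008, 0, 0, 0, 1], [0, 0, 0.0008, 0, 0, 0, 1]]])

```text
time_s: 20.7
ee_pos: [0.5796, -0.0878, 0.0778]
eef_rot: [3.139, 0.001, 1.728]
force: [2.7, 1.4, 6.7]
grip_width: 0.0005
grip_force: 3.6
```

Converted, 0.6 mm / 750 = 0.0008, 0.4 mm / 750 = 0.0005.

Request:
arm_command(plan=[[[0, 0, 0.0005, 0, 0, 0, 1], [0, 0, 0.0008, 0, 0, 0, 1], [0, 0, 0.0008, 0, 0, 0, 1]]])

```text
time_s: 21.0
ee_pos: [0.5797, -0.0878, 0.0772]
eef_rot: [3.139, 0.001, 1.728]
force: [2.6, 1.7, 7.9]
grip_width: 0.0007
grip_force: 3.7
```

Converted, -200 mm / 750 = -0.2667, -160 mm / 750 = -0.2133.

Request:
arm_command(plan=[[[0, 0, -0.0013, 0, 0, 0, 1], [0, 0, -0.004, 0, 0, 0, 1], [0, 0, -0.0133, 0, 0, 0, 1], [0, 0, -0.0667, 0, 0, 0, 1], [0.04, 0, -0.12, 0, 0, 0, 1], [0, -0.08, -0.1867, 0, 0, 0, 1], [0, -0.1467, -0.1867, 0, 0, 0, 1], [0, -0.2133, -0.1867, 0, 0, 0, 1], [0, -0.2667, -0.1867, 0, 0, 0, 1], [0, -0.2667, -0.1867, 0, 0, 0, 1], [0, -0.2667, -0.1867, 0, 0, 0, 1]]])

```text
time_s: 22.1
ee_pos: [0.3798, -0.1194, 0.217]
eef_rot: [3.141, 0.001, 1.726]
force: [0.9, 0.2, 0.1]
grip_width: 0.0003
grip_force: 0.0
```

```bash
python3 g.py; python3 -c "
from h import *
for n in('side','top'):
  im,d,i=snap(n); P=L(pts(d,i)); y=abs(P[...,1]-51)<7
  for nm,c,w,z0 in(('knob',25,7,60),('strap',-10,9,60),('tip',41,5,60),('housing',60,9,70)):
    m=y&(abs(P[...,0]-c)<w)&(P[...,2]>z0)&(P[...,2]<110); print(n,nm,m.sum(),np.percentile(P[m][:,2],[25,50,75]).round(1) if m.any() else '')
  if n=='side': cv2.imwrite('pics/s6.png',cv2.resize(im[150:205,225:285],None,fx=9,fy=9,interpolation=cv2.INTER_CUBIC))"
```

```text
[-177.5   51.   217. ] [0.9 0.2 0.1] 0.0002582203855424287
shift mm [  0.2  85.4 104.1] turn [ 0.0009  0.0008 -0.0017]
side knob 17 [68.9 76.  78.5]
side strap 13 [66.5 67.2 69.1]
side tip 8 [67.  67.9 69.5]
side housing 12 [78.  80.2 82.5]
top knob 22 [76.6 77.8 78.9]
top strap 30 [67.2 68.1 70.6]
top tip 16 [66.  67.6 68.6]
top housing 26 [78.1 81.3 82.7]
```

View pics/s6.png

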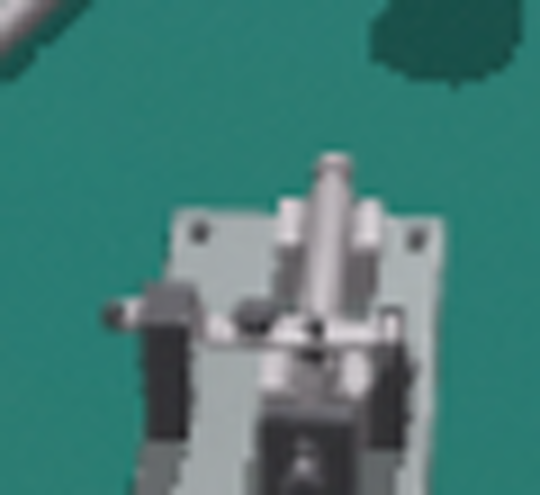

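The side view shows the strap lying level across the punch, from the hinge at (390,335) to the housing at (170,310). Its knob top is at 77.8 mm against an expected 78, so the bolt has caught. One last check: the butt against the stop.

```bash
python3 -c "
from h import *
z=np.load('top.npz'); im,d=z['im'],z['d']; i=cams.camera_info('top'); g=cv2.cvtColor(im,6).astype(np.float32); P=L(pts(d,i))
for y in range(60,84,2):
  c=i['world_to_cam']@np.append(W(0,y,50),1); u=c[0]/c[2]*i['fx']+i['cx'];v=c[1]/c[2]*i['fy']+i['cy']
  print(y,[int(cv2.getRectSubPix(g,(1,1),(u,v+k))[0,0]) for k in(-2,-1,0,1,2)],P[int(round(v)),int(round(u)),2].round())
m=(abs(P[...,0])<8)&(P[...,1]<-50)&(P[...,1]>-110)&(P[...,2]>38)&(P[...,2]<62); print('nose y',np.sort(P[m][:,1])[:6].round(1))"
```

```text
60 [117, 129, 121, 106, 93] 54.0
62 [122, 129, 123, 107, 95] 49.0
64 [123, 128, 122, 108, 95] 49.0
66 [122, 127, 121, 107, 96] 49.0
68 [122, 122, 116, 102, 92] 56.0
70 [115, 117, 118, 102, 95] 56.0
72 [105, 117, 124, 105, 102] 52.0
74 [102, 121, 125, 107, 103] 48.0
76 [106, 122, 123, 106, 102] 48.0
78 [113, 122, 122, 106, 102] 45.0
80 [114, 125, 130, 124, 112] 50.0
82 [114, 129, 144, 138, 111] 51.0
nose y [-89.4 -87.1 -86.1 -85.4 -85.  -84.4]
```

The shank runs straight into the screw at y≈71 with no gap. Handing in.

```bash
python3 -c "
from station import ctrl
print(ctrl.hand_in())"
```

```text
the job is handed in; nothing more can be done
None
```

The job is handed in (the hand-in returned no verdict): the punch is in both Vs against the stop, the strap measures level so the bolt looks caught, and the arm is clear.

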